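# Blow the dust out of a bisque pot on the sprung air pad

### The arm

A 6-joint arm with a two-finger parallel gripper is mounted at the origin on the work surface. World frame = base frame: x ahead of the robot, y to its left, z up, the work surface at z = 0. Lengths are in m, angles in rad, forces in N, time in s.
With the tool pointing down it reaches from about 0.25 to 0.775 m from the base axis. Payload 4 kg.
Tool frame: the origin (TCP) lies midway between the tips of the shut fingers; the grasp point (between the pads) lies 19 mm behind it; z points along the fingers, y is the line along which they close (so a half turn about z gives the same grasp; the last joint's range is limited). The gripper opens to 85 mm and grips with 20 to 120 N. Pads are 22 mm wide; open, the fingers measure 114 mm over their backs; the gripper's body (76 mm by 85 mm) begins 54 mm behind the grasp point. The pads swing forward as they close: fully open they stand 13 mm farther back than shut.
Start: joints at [1.157, 0.087, 1.371, -0, 1.684, -0.103], TCP at [0.168, 0.524, 0.231] pointing down, gripper open.
Joint ranges: [-3.1, 3.1], [-0.76, 2.03], [0.27, 2.55], [-1.08, 4.22], [0.17, 2.65], [-2.57, 2.57]. Speed limits (rad/s): [2.79, 2.79, 3.14, 3.14, 3.14, 3.14].

### API

Orientations are given as a unit quaternion [w, x, y, z].
In Python, from cell import env, snapshot, job gives the robot as it stands.
- The arm moves only by the shell command python3 -m pendant 'ROWS' [FORCE]. ROWS is a JSON object of lists of equal length, an entry for each row: "gripper": the opening, from 0 (shut) to 1 (fully open); "travel": the shift along the tool's x, y, z scaled (see below), a list of three; "twist": the turn about the tool's z scaled (see below). In form: {"gripper": [gripper, ...], "travel": [[dx, dy, dz], ...], "twist": [twist, ...]}. A call has 1 to 12 rows; each row shifts and turns the commanded pose from where the row before left it, along the tool's axes as they then stand; what a row does not reach is not made up. The controller multiplies each number of a shift by 40 cm and each number of a turn by 45 degrees. A row lasts 1/10 s, in which the tool goes at most 50 mm and 8.59 degrees, less where a joint would pass 70% of its speed; a pose out of reach is approached as far as the arm can. A call with a number of a shift or a turn outside -1 to 1 is refused whole. A call with a gripper value outside its range is refused whole. The fingers move at their own pace and stop on an object; FORCE is the grip in N (left out, the last holds). Time passes only in rows, so rows that do not move let the fingers close. It gives the time, the measured TCP pose, the force, the opening and the grip force at its end, in the units of the state.
- env.state(): the state, without advancing time (a new reading comes with each control period).
- snapshot(name): name is "scene" or "side" or "wrist"; returns a dict with "pixels" (400x640x3 uint8, red, green, blue), "z_map" (400x640 float32, m along the optical axis (not along the pixel's ray), 0 where there is no reading), "intrinsics" (3x3 intrinsics, pixels), "world_from_camera" (4x4, takes a point from camera to world coordinates); the wrist camera has in their place "hand_eye" (4x4, takes a point from camera to tool coordinates, whose origin is the TCP and whose axes are the flange's). Camera axes: x right, y up, looking along -z (the intrinsics and any distortion apply to the point x, -y, -z); pixel columns grow to the right and rows downward; lengths in m; the calibration is good to about 2 mm. A picture is of the moment at which its call begins: read the wrist's pose just before it.
- job.job_done(): hands the job in; it is judged then, once.
The state is a dict: "time": time; "q": joint angles; "joint_velocities": joint speeds; "joint_efforts": joint torques, N m; "tool_pos": TCP position; "tool_rot": TCP orientation; "wrist_force": force on the tool from outside, world axes, zero at the start; "torque": the same for the moment, N m; "grip_width": opening from 0.0 (shut) to 1.0 (fully open); "grasp_force": force on a finger pad.
Only numpy, scipy, OpenCV 4.12 (cv2) and the standard library are available. Lean on these libraries where they do the work, as an engineer would, in place of code of your own. Each camera call takes 0.05 s, during which the arm holds its last target. There are 200 camera calls.

### The job

Take the plain cream pot off the sloping rack and, keeping it mouth down and centred on the round air pad, press it until the sprung pad is fully down, and hold it down for about two seconds so the air clears the dust. Then stand it, still mouth down, wholly on the terracotta kiln bat, let go, and leave the other pots and the glaze jar where they are. Bisque chips easily: press no harder than the pad needs and set the pot down gently.

Things in the scene. Friction and masses are not known exactly. Their poses are not given: they have to be found in the camera images.
- plain_pot: plain cream, undecorated cylindrical brush pot, mouth down: 62 mm outside diameter, 95 mm high, wall 6 mm, about 0.3 kg. Origin: centre of the mouth rim (its lower end); z runs along its axis to the closed end. It starts leaning with the slope of the rack, square to the slope, and may be in either of the rack's two places.
- blue_pot: blue-and-white banded pot of the same size and pose convention, in the rack's other place, 130 mm from the plain pot. Leave it alone.
- spare_pot: second blue-and-white banded pot of the same size, standing mouth down on the bench. Leave it alone.
- glaze_jar: white jar with a blue lid, 60 mm diameter, 85 mm high; origin at the centre of its underside. Leave it alone.
- rack: fixed wooden draining rack 280 mm long (along its y), about 110 mm deep. Its board slopes 0.42 rad (24 degrees) down towards its own -x side, which roughly faces the robot, where a lip 14 mm high stops the pots. Origin: on the bench; the pots' rim centres rest on the slope 45 mm above the origin, at y = -65 and +65 mm. Highest edge 75 mm above the bench.
- station: fixed green blow-off station, housing 130 x 130 x 40 mm; origin: centre of its underside. Over its centre sits the round black rubber air pad with orange edge, 100 mm diameter, with a brass nozzle (16 mm diameter, 13 mm high) that goes inside the pot's mouth. The pad's height is set by hand and not reported: at rest its upper face lies anywhere from 75 to 95 mm above the bench.
- pad (a joint): how far the sprung air pad is pushed down, in m: 0 at rest, 0.018 fully down on its hard stop. It starts to give at about 3 N and is fully down at about 13 N; the pot chips if it presses on the pad or the bat with more than 60 N.
- bat: fixed round terracotta kiln bat, 130 mm diameter, 12 mm thick, on the bench; origin at the centre of its underside. The station and the bat may be swapped left to right.
There are look-alikes about, which are no part of the job. Of the things shaped like the station, the green one is meant. There is more than one size of the plain_pot; the one meant has the size given above.

How it is judged:
By the outcome, as a careful person would: the job done as asked, in the order asked, and still so for the second after the job is handed in, with the robot touching nothing.
It also fails if it takes over 64 s, if anything falls off the work surface, if the arm or the gripper's body presses on something with over 40 N, if the wrist force passes 120 N, or if a joint passes its speed limit or range.

## Working session

There is one attempt and no reset: what is moved stays moved. The work goes in short steps, Python scripts to look and compute and a shell command to move; the robot and the scene stay as the last step left them, time stands still between calls to the robot, and variables do not carry over. Pictures are saved under pics/ and viewed, at most 10 in all, crops included, and the job is handed in when it is done.

```bash
ls; mkdir -p pics
python3 - <<'E'
from cell import env,snapshot
import cv2,numpy as np
s=env.state();print(s)
for n in("scene","side"):
    d=snapshot(n);np.savez(f"{n}0.npz",**d);cv2.imwrite(f"pics/{n}0.png",d["pixels"][:,:,::-1])
    print(d["intrinsics"],d["world_from_camera"],[k for k in d])
E
```

```text
pics
{'time': 0.0, 'q': array([ 1.15689431e+00,  8.79826496e-02,  1.37228992e+00, -3.33324434e-05,
        1.68358251e+00, -1.03115353e-01]), 'joint_velocities': array([ 0.00146426,  0.0010166 , -0.0003675 ,  0.00079142, -0.00144356,
        0.00054446]), 'joint_efforts': array([-7.68118698e-04, -3.51855218e+01, -3.13280225e+01, -2.75039602e-04,
        1.07161689e-02,  2.99859465e-06]), 'tool_pos': array([0.16801385, 0.5231816 , 0.23010592]), 'tool_rot': array([-2.73169996e-04,  1.54770441e-01,  9.87949812e-01, -1.09785886e-03]), 'wrist_force': array([ 0.35116408, -0.75728528, -0.18875769]), 'torque': array([-0.01676045, -0.00474271,  0.02902684]), 'grasp_force': 0.0, 'grip_width': 0.99896100673488}
[[473.90669552   0.         328.04148409]
 [  0.         473.90669552 195.57218566]
 [  0.           0.           1.        ]] [[ 0.02380169 -0.83893983  0.54370345  1.28201908]
 [ 0.99971507  0.0209563  -0.01142872 -0.12530891]
 [-0.00180601  0.54382055  0.83919959  1.28910743]
 [ 0.          0.          0.          1.        ]] ['pixels', 'z_map', 'intrinsics', 'world_from_camera']
[[431.62193168   0.         322.31486957]
 [  0.         431.62193168 192.47772862]
 [  0.           0.           1.        ]] [[-0.98491877  0.11605621 -0.12831983  0.36798892]
 [-0.17276117 -0.70003205  0.69289877  0.61521513]
 [-0.00941279  0.70461769  0.70952471  0.81473021]
 [ 0.          0.          0.          1.        ]] ['pixels', 'z_map', 'intrinsics', 'world_from_camera']
```

View pics/scene0.png

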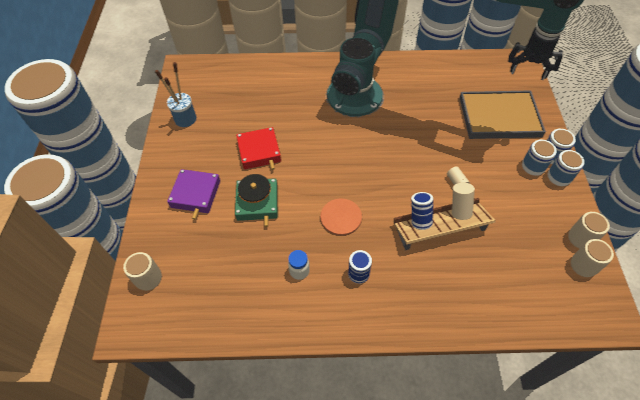

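View pics/side0.png

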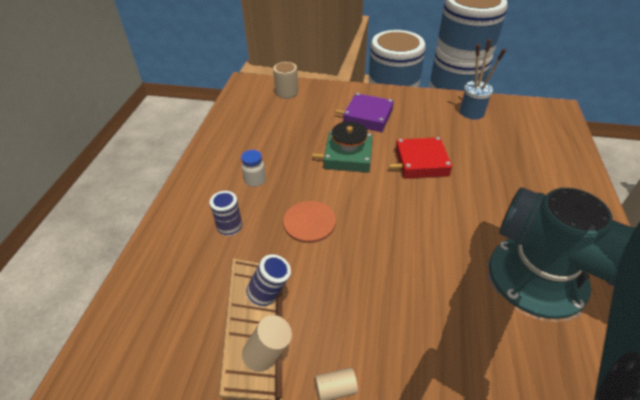

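The scene view shows the plain pot at about (462,200) on the rack, with the blue pot at (422,210). The station pad is at (254,188), the bat at (341,216), the jar at (298,264), the spare pot at (360,266), and a small look-alike lies at (457,177). The side view agrees: plain pot (266,343), pad (349,135), bat (310,221).

```bash
cat > h.py <<'E'
import numpy as np,cv2
def cloud(d,T=None):
    K=d["intrinsics"];z=d["z_map"];T=d["world_from_camera"] if T is None else T
    v,u=np.mgrid[:400,:640]
    p=np.stack([(u-K[0,2])/K[0,0]*z,-(v-K[1,2])/K[1,1]*z,-z],-1)
    w=p@T[:3,:3].T+T[:3,3]; w[z==0]=np.nan
    return w
E
python3 - <<'E'
from h import *
np.set_printoptions(precision=4,suppress=True)
px={"scene":dict(pot=(463,188),blue=(422,197),bat=(341,216),pad=(262,190),nozzle=(254,185),small=(456,176),jar=(298,257),spare=(360,260),bench=(300,120),green=(241,212)),
"side":dict(pot=(274,335),blue=(273,268),bat=(310,221),pad=(340,137),nozzle=(349,130),small=(335,385),jar=(252,157),spare=(224,201),bench=(400,250),green=(360,163))}
for n in px:
    d=np.load(n+"0.npz");w=cloud(d);hsv=cv2.cvtColor(d["pixels"],cv2.COLOR_RGB2HSV)
    for k,(u,v) in px[n].items(): print(n,k,np.nanmedian(w[v-1:v+2,u-1:u+2].reshape(-1,3),0),hsv[v,u])
    b=(hsv[...,0]<11)&(hsv[...,1]>140)&(hsv[...,2]>150)&(np.abs(w[...,2]-.012)<.012)&(w[...,0]>.3)
    c,l,st,ce=cv2.connectedComponentsWithStats(b.astype(np.uint8))
    for i in range(1,c):
        if st[i,4]>150:
            q=w[l==i];print("bat?",st[i,4],np.nanmin(q,0),np.nanmax(q,0),q.mean(0))
E
```

```text
scene pot [0.5162 0.2883 0.1319] [ 22  67 236]
scene blue [0.5434 0.1633 0.1313] [114 165 133]
scene bat [ 0.5318 -0.0693  0.0127] [ 10 162 222]
scene pad [ 0.4816 -0.3089  0.0908] [15 20 50]
scene nozzle [ 0.4699 -0.332   0.1037] [ 18 159 217]
scene small [0.4062 0.306  0.0395] [ 21  72 226]
scene jar [ 0.7049 -0.1977  0.0842] [109 185 204]
scene spare [ 0.7204 -0.0256  0.0919] [113 154 149]
scene bench [ 0.1178 -0.2012 -0.001 ] [ 13 151 177]
scene green [ 0.5268 -0.378   0.0398] [ 71 104 135]
bat? 1130 [ 0.4649 -0.135   0.0013] [ 0.5939 -0.0066  0.0212] [ 0.5312 -0.0701  0.0116]
side pot [0.5129 0.295  0.1334] [ 19  75 221]
side blue [0.5482 0.1652 0.135 ] [115 148 124]
side bat [ 0.5256 -0.0648  0.0132] [  9 161 200]
side pad [ 0.4884 -0.3098  0.0898] [24 27 48]
side nozzle [ 0.4667 -0.3284  0.0994] [ 18 153 127]
side small [0.4038 0.325  0.0442] [ 24  62 222]
side jar [ 0.703  -0.1951  0.0855] [110 177 180]
side spare [ 0.7177 -0.022   0.0958] [117 133 127]
side bench [ 0.3029 -0.0208  0.0011] [ 13 150 161]
side green [ 0.4271 -0.2744  0.035 ] [69 85 81]
bat? 1592 [ 0.4649 -0.1355  0.0003] [ 0.593  -0.005   0.0178] [ 0.5286 -0.0674  0.0127]
```

```bash
cat > fit.py <<'E'
from h import *
from scipy.optimize import least_squares
np.set_printoptions(precision=4,suppress=True)
P={};H={}
for n in("scene","side"):
    d=np.load(n+"0.npz");P[n]=cloud(d);H[n]=cv2.cvtColor(d["pixels"],cv2.COLOR_RGB2HSV)
def near(w,c,r,z0,z1): return (np.hypot(w[...,0]-c[0],w[...,1]-c[1])<r)&(w[...,2]>z0)&(w[...,2]<z1)
def sd(p,q):  # signed distance to the pot solid (rim q0:3, lean q3,q4)
    a=np.array([q[3],q[4],1]);a/=np.linalg.norm(a);v=p-q[:3];t=v@a;r=np.linalg.norm(v-np.outer(t,a),axis=1)
    dx,dz=r-.031,np.abs(t-.0475)-.0475
    return np.where((dx<0)&(dz<0),np.maximum(dx,dz),np.hypot(np.maximum(dx,0),np.maximum(dz,0)))
for lab,c in(("pot",(.53,.29)),("blue",(.555,.163))):
  for ns in (("scene",),("side",),("scene","side")):
    p=np.concatenate([P[n][near(P[n],c,.055,.075,.16)] for n in ns])
    f=least_squares(lambda q:sd(p,q),[c[0]+.01,c[1],.045,-.4,0],loss="soft_l1",f_scale=.002)
    q=f.x;print(lab,ns,len(p),q,"lean",np.arctan(np.hypot(*q[3:])),"dir",np.arctan2(q[4],q[3]),"med|res|",np.median(abs(sd(p,q))))
for n in P:
    w=P[n]
    m=near(w,(.468,-.33),.06,.078,.096);p=w[m]
    (cx,cy),r=cv2.minEnclosingCircle(p[np.hypot(p[:,0]-.468,p[:,1]+.33)<.056][:,:2].astype(np.float32))
    print(n,"pad z",np.median(p[:,2]),"circle",cx,cy,r)
    m=near(w,(.468,-.33),.012,.098,.12);print(" nozzle",w[m].mean(0),w[m][:,2].max())
    g=(abs(H[n][...,0].astype(int)-70)<8)&(H[n][...,1]>70)&near(w,(.468,-.33),.11,.03,.05)
    print(" housing",cv2.minAreaRect(w[g][:,:2].astype(np.float32)))
E
python3 fit.py
```

```text
pot ('scene',) 613 [ 0.5509  0.2991  0.0447 -0.4277 -0.1072] lean 0.41526306816948644 dir -2.8960661833898085 med|res| 0.0012389152232199913
pot ('side',) 1642 [ 0.5513  0.2963  0.0456 -0.4364 -0.1067] lean 0.42222646049670026 dir -2.901711655034251 med|res| 0.0005101579938498121
pot ('scene', 'side') 2255 [ 0.5509  0.2968  0.0453 -0.4323 -0.1079] lean 0.41919424682233036 dir -2.896973593260649 med|res| 0.0007178643242874011
blue ('scene',) 628 [ 0.5824  0.1723  0.0454 -0.4326 -0.0948] lean 0.4168839064448874 dir -2.9258901243589355 med|res| 0.001033245647630649
blue ('side',) 1320 [ 0.5824  0.1708  0.0461 -0.439  -0.1112] lean 0.4251951394273529 dir -2.8935942571670568 med|res| 0.0006060515546374816
blue ('scene', 'side') 1948 [ 0.5823  0.1711  0.0459 -0.4361 -0.1086] lean 0.4223749611855944 dir -2.8974890129425144 med|res| 0.0008071362225870946
scene pad z 0.08925133024178478 circle 0.4671739637851715 -0.33418115973472595 0.05191298946738243
 nozzle [ 0.468  -0.3346  0.1034] 0.10822228632199282
 housing ((0.46908533573150635, -0.33523380756378174), (0.13118727505207062, 0.12769994139671326), 1.8250107765197754)
side pad z 0.09071841335970249 circle 0.4655872583389282 -0.33478522300720215 0.05178112909197807
 nozzle [ 0.4665 -0.3338  0.1017] 0.10486029397148355
 housing ((0.4666280448436737, -0.32424846291542053), (0.12236765772104263, 0.11370795965194702), 4.4332685470581055)
```

```bash
cat >> h.py <<'E'
from scipy.spatial.transform import Rotation as Rn
def go(target,yaw=None):
    from cell import env
    s=env.state();q=s["tool_rot"];R=Rn.from_quat([q[1],q[2],q[3],q[0]]).as_matrix()
    y=np.arctan2(R[1,1],R[0,1]);d=np.array(target)-s["tool_pos"]
    print("t",s["time"],"tcp",s["tool_pos"].round(4),"yaw_y",round(np.degrees(y),2),"tilt",R[:,2].round(4),"F",s["wrist_force"].round(2),"w",round(s["grip_width"],3))
    print("units tool",(R.T@d/.4).round(4),"total; mm",(R.T@d*1000).round(1))
    if yaw is not None: print("twist units",-((np.degrees(yaw-y)+90)%180-90)/45)
E
python3 -m pendant '{"gripper":[1,1,1,1,1],"travel":[[0,0,0],[0,0,0],[0,0,0],[0,0,0],[0,0,0]],"twist":[-0.177,-0.177,-0.177,-0.177,0]}'
python3 -c "
from h import *
go([.5252,.2904,.20],1.815)"
```

```text
time: 0.6
tool_pos: [0.1681, 0.5234, 0.2307]
tool_rot: [-0.0, -0.122, 0.993, -0.001]
wrist_force: [-0.2, 0.0, 0.2]
grip_width: 0.995
grasp_force: 0.0
t 0.6 tcp [0.1681 0.5234 0.2307] yaw_y 104.04 tilt [-5.0e-04 -1.1e-03 -1.0e+00] F [-0.22  0.05  0.16] w 0.995
units tool [-0.7249 -0.7815  0.0769] total; mm [-290.  -312.6   30.8]
twist units 0.0009904132597316423
```

```bash
python3 -m pendant '{"gripper":[1,1,1,1,1,1,1,1,1,1,1,1],"travel":[[-0.066,-0.071,0.007],[-0.066,-0.071,0.007],[-0.066,-0.071,0.007],[-0.066,-0.071,0.007],[-0.066,-0.071,0.007],[-0.066,-0.071,0.007],[-0.066,-0.071,0.007],[-0.066,-0.071,0.007],[-0.066,-0.071,0.007],[-0.066,-0.071,0.007],[-0.066,-0.071,0.007],[0,0,0]],"twist":[0,0,0,0,0,0,0,0,0,0,0,0]}'
python3 - <<'E'
from h import *
from cell import snapshot,env
go([.5252,.2904,.083],1.815)
s=env.state();d=snapshot("wrist");np.savez("wrist0.npz",**d)
q=s["tool_rot"];T=np.eye(4);T[:3,:3]=Rn.from_quat([q[1],q[2],q[3],q[0]]).as_matrix();T[:3,3]=s["tool_pos"]
w=cloud(d,T@d["hand_eye"])
m=(np.hypot(w[...,0]-.515,w[...,1]-.288)<.05)&(w[...,2]>.10)&(w[...,2]<.16)
print(m.sum(),np.nanmin(w[m],0),np.nanmax(w[m],0))
im=d["pixels"].copy()
cv2.imwrite("pics/wrist0.png",im[:,:,::-1])
src=open("fit.py").read().split("for lab")[0];exec(src)
p=w[m];f=least_squares(lambda q:sd(p,q),[.551,.297,.045,-.43,-.108],loss="soft_l1",f_scale=.002);print(f.x,np.median(abs(f.fun)))
E
```

```text
time: 1.8
tool_pos: [0.5288, 0.2877, 0.1987]
tool_rot: [-0.001, -0.118, 0.993, -0.001]
wrist_force: [-0.1, 0.6, -0.5]
grip_width: 0.995
grasp_force: 0.0
t 1.8 tcp [0.5288 0.2877 0.1987] yaw_y 103.55 tilt [-8.0e-04 -2.5e-03 -1.0e+00] F [-0.14  0.56 -0.53] w 0.995
units tool [0.0068 0.0094 0.2892] total; mm [  2.7   3.8 115.7]
twist units -0.009925067277434765
6022 [0.48711502 0.2584069  0.116738  ] [0.54378368 0.31979172 0.1449489 ]
[ 0.5519  0.2984  0.0448 -0.4367 -0.107 ] 0.0004424974400425233
```

View pics/wrist0.png

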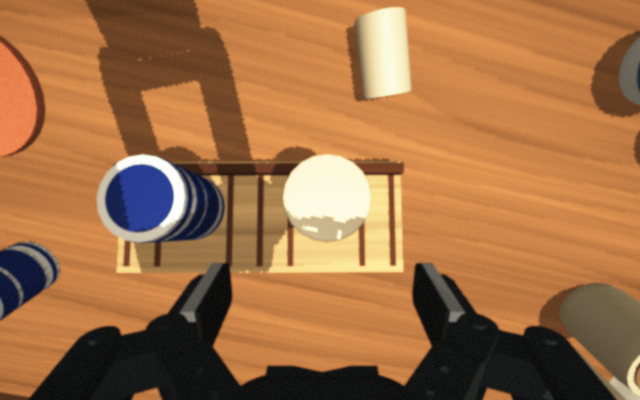

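The wrist view shows the pot's closed end at (327,197), centred between the fingers at (205,300) and (440,300). The fit agrees to within 1.5 mm, so I'm going down to grasp.

```bash
python3 -m pendant '{"gripper":[1,1,1,1,1,1,1,1,1],"travel":[[0.006,0.012,0],[0,0,0.05],[0,0,0.06],[0,0,0.06],[0,0,0.05],[0,0,0.04],[0,0,0.029],[0,0,0],[0,0,0]],"twist":[-0.01,0,0,0,0,0,0,0,0]}'
python3 -c "
from h import *
go([.526,.2915,.083],1.815)"
```

```text
time: 2.75
tool_pos: [0.522, 0.296, 0.0856]
tool_rot: [0.0, -0.127, 0.992, 0.0]
wrist_force: [0.4, 0.4, 0.6]
grip_width: 0.999
grasp_force: 0.0
t 2.75 tcp [0.522  0.296  0.0856] yaw_y 104.55 tilt [ 7.e-04  6.e-04 -1.e+00] F [0.42 0.37 0.65] w 0.999
units tool [-0.0068 -0.0134  0.0065] total; mm [-2.7 -5.4  2.6]
twist units 0.012369866906784448
```

```bash
python3 -m pendant '{"gripper":[1,1,1],"travel":[[-0.006,-0.012,0.004],[0,0,0],[0,0,0]],"twist":[0,0,0]}'
python3 -c "
from h import *
for i in range(2):go([.526,.2915,.083],1.815)"
```

```text
time: 3.05
tool_pos: [0.5264, 0.2911, 0.0841]
tool_rot: [0.001, -0.126, 0.992, 0.0]
wrist_force: [0.1, 0.3, 0.7]
grip_width: 1.003
grasp_force: 0.0
t 3.05 tcp [0.5264 0.2911 0.0841] yaw_y 104.47 tilt [ 1.2e-03  7.0e-04 -1.0e+00] F [0.06 0.29 0.7 ] w 1.003
units tool [0.0007 0.0012 0.0028] total; mm [0.3 0.5 1.1]
twist units 0.010527956982942833
t 3.05 tcp [0.5264 0.2911 0.0841] yaw_y 104.47 tilt [ 1.2e-03  7.0e-04 -1.0e+00] F [0.06 0.29 0.7 ] w 1.003
units tool [0.0007 0.0012 0.0028] total; mm [0.3 0.5 1.1]
twist units 0.010527956982942833
```

Centred. I'll close at 35 N.

```bash
python3 -m pendant '{"gripper":[0.6,0.6,0.6,0.6,0.6,0.6,0.6,0.6,0.6,0.6],"travel":[[0,0,0],[0,0,0],[0,0,0],[0,0,0],[0,0,0],[0,0,0],[0,0,0],[0,0,0],[0,0,0],[0,0,0]],"twist":[0,0,0,0,0,0,0,0,0,0]}' 35
```

```text
time: 4.05
tool_pos: [0.526, 0.2912, 0.084]
tool_rot: [0.0, -0.126, 0.992, 0.0]
wrist_force: [-1.3, -0.4, 4.5]
grip_width: 0.727
grasp_force: 39.3
```

```bash
python3 -m pendant '{"gripper":[0.6,0.6,0.6,0.6,0.6,0.6,0.6,0.6,0.6],"travel":[[0,0,-0.02],[0,0,-0.04],[0,0,-0.06],[0,0,-0.07],[0,0,-0.07],[0,0,-0.06],[0,0,-0.05],[0,0,-0.02],[0,0,0]],"twist":[0,0,0,0,0,0,0,0,0]}'
cat > held.py <<'E'
import sys
exec(open("fit.py").read().split("for lab")[0])
from cell import env,snapshot
s=env.state();t=s["tool_pos"];ps=[]
for n in("scene","side"):
    d=snapshot(n);w=cloud(d);h=cv2.cvtColor(d["pixels"],cv2.COLOR_RGB2HSV)
    m=near(w,t,.07,t[2]-.085,t[2]+.06)&(h[...,0]>14)&(h[...,0]<30)&(h[...,1]>35)&(h[...,1]<110)&(h[...,2]>110)
    ps.append(w[m])
    if len(sys.argv)>1: cv2.imwrite(f"pics/{n}{sys.argv[1]}.png",d["pixels"][:,:,::-1])
p=np.concatenate(ps);print("n",[len(a) for a in ps])
f=least_squares(lambda q:sd(p,q),[t[0],t[1],t[2]-.05,-.2,-.05],loss="soft_l1",f_scale=.002)
a=np.array([f.x[3],f.x[4],1]);a/=np.linalg.norm(a)
print("rim",f.x[:3],"axis",a,"lean deg",np.degrees(np.arccos(a[2])),"med",np.median(abs(sd(p,f.x))),"tcp",t,"rim-tcp",f.x[:3]-t)
print("F",s["wrist_force"],"grip",s["grasp_force"],s["grip_width"],"t",s["time"])
E
python3 held.py A; python3 -c "
from h import *
go([.467,-.334,.24],1.815)"
```

```text
time: 4.95
tool_pos: [0.5261, 0.2914, 0.2399]
tool_rot: [0.001, -0.126, 0.992, 0.0]
wrist_force: [0.7, 0.0, -3.4]
grip_width: 0.727
grasp_force: 39.1
n [636, 1307]
rim [0.5505 0.2976 0.1996] axis [-0.3864 -0.0901  0.9179] lean deg 23.379309794892997 med 0.0006490194777493269 tcp [0.5261 0.2914 0.2399] rim-tcp [ 0.0243  0.0062 -0.0402]
F [ 0.7058  0.0006 -3.4079] grip 39.083973839879036 0.7273644050373672 t 4.95
t 5.05 tcp [0.5253 0.291  0.2375] yaw_y 104.51 tilt [-0.0026 -0.001  -1.    ] F [-1.6  -0.71 -3.38] w 0.731
units tool [ 0.5325 -1.4762 -0.0044] total; mm [ 213.  -590.5   -1.8]
twist units 0.011463394500824758
```

The pot is held, still leaning 23.4°, with the rim 40 mm below the TCP. I'll carry it over with a twist to keep J6 in range, then right it on the pad by rolling it about its low edge.

```bash
python3 -m pendant '{"gripper":[0.6,0.6,0.6,0.6,0.6,0.6,0.6],"travel":[[0,0,0],[0,0,0],[0,0,0],[0,0,0],[0,0,0],[0,0,0],[0,0,0]],"twist":[0.166,0.166,0.166,0.166,0.166,0.166,0]}'
python3 -c "
from h import *
c=np.array([.467,-.334]);ya=np.radians(59.5);X=np.array([-np.sin(ya),np.cos(ya)])
go([*(c+.027*X),.20])"
```

```text
time: 5.75
tool_pos: [0.5251, 0.2909, 0.2369]
tool_rot: [-0.002, 0.261, 0.965, -0.001]
wrist_force: [0.6, -0.8, -2.2]
grip_width: 0.726
grasp_force: 39.1
t 5.75 tcp [0.5251 0.2909 0.2369] yaw_y 59.7 tilt [-0.0037 -0.0014 -1.    ] F [ 0.61 -0.77 -2.23] w 0.726
units tool [-0.5956 -1.4215  0.0953] total; mm [-238.2 -568.6   38.1]
```

```bash
python3 -m pendant '{"gripper":[0.6,0.6,0.6,0.6,0.6,0.6,0.6,0.6,0.6,0.6,0.6,0.6],"travel":[[-0.02,-0.045,0],[-0.037,-0.089,0],[-0.037,-0.089,0],[-0.037,-0.089,0],[-0.037,-0.089,0],[-0.037,-0.089,0],[-0.037,-0.089,0],[-0.037,-0.089,0],[-0.037,-0.089,0],[-0.037,-0.089,0],[-0.037,-0.089,0],[-0.037,-0.089,0]],"twist":[0,0,0,0,0,0,0,0,0,0,0,0]}'
python3 -m pendant '{"gripper":[0.6,0.6,0.6,0.6,0.6,0.6,0.6,0.6],"travel":[[-0.037,-0.089,0],[-0.037,-0.089,0],[-0.037,-0.089,0],[-0.037,-0.089,0],[-0.02,-0.03,0],[0,0,0.04],[0,0,0.04],[0,0,0]],"twist":[0,0,0,0,0,0,0,0]}' 22
python3 held.py B
python3 -c "
from h import *
c=np.array([.467,-.334]);ya=np.radians(59.5);X=np.array([-np.sin(ya),np.cos(ya)])
go([*(c+.027*X),.144])"
```

```text
time: 6.95
tool_pos: [0.465, -0.1505, 0.2387]
tool_rot: [-0.0, 0.261, 0.965, -0.0]
wrist_force: [2.1, 0.0, -2.0]
grip_width: 0.728
grasp_force: 39.3
time: 7.75
tool_pos: [0.4448, -0.3147, 0.2037]
tool_rot: [-0.003, 0.261, 0.965, 0.002]
wrist_force: [0.8, -0.4, -3.6]
grip_width: 0.732
grasp_force: 39.2
n [521, 321]
rim [ 0.4654 -0.3242  0.165 ] axis [-0.3462  0.1836  0.92  ] lean deg 23.074006526010596 med 0.0011700377671022104 tcp [ 0.4448 -0.3147  0.2037] rim-tcp [ 0.0207 -0.0095 -0.0387]
F [ 0.8    -0.3511 -3.5871] grip 39.2373376339674 0.732494235942772 t 7.75
t 7.85 tcp [ 0.4461 -0.3154  0.2069] yaw_y 59.75 tilt [-0.0011  0.0011 -1.    ] F [-0.15 -0.08 -1.87] w 0.728
units tool [-0.0012 -0.0137  0.1572] total; mm [-0.5 -5.5 62.9]
```

```bash
python3 -m pendant '{"gripper":[0.6,0.6,0.6,0.6,0.6,0.6,0.6,0.6],"travel":[[0,-0.014,0.03],[0,0,0.04],[0,0,0.04],[0,0,0.025],[0,0,0.015],[0,0,0],[0,0,0],[0,0,0]],"twist":[0,0,0,0,0,0,0,0]}' 22
python3 -c "
from h import *
c=np.array([.467,-.334]);ya=np.radians(59.5);X=np.array([-np.sin(ya),np.cos(ya)])
go([*(c+.027*X),.144])"
```

```text
time: 8.65
tool_pos: [0.4442, -0.3211, 0.1484]
tool_rot: [0.001, 0.261, 0.965, -0.0]
wrist_force: [-0.9, -0.5, -2.1]
grip_width: 0.731
grasp_force: 39.3
t 8.65 tcp [ 0.4442 -0.3211  0.1484] yaw_y 59.69 tilt [ 0.0016 -0.0013 -1.    ] F [-0.86 -0.46 -2.11] w 0.731
units tool [0.0021 0.0011 0.011 ] total; mm [0.8 0.4 4.4]
```

```bash
python3 -m pendant '{"gripper":[0.6,0.6,0.6,0.6,0.6,0.6],"travel":[[0,0,0.005],[0,0,0.005],[0,0,0.005],[0,0,0.005],[0,0,0],[0,0,0]],"twist":[0,0,0,0,0,0]}'
python3 -c "
from h import *
go([.467,-.334,.135])"
```

```text
time: 9.25
tool_pos: [0.4439, -0.3208, 0.1399]
tool_rot: [0.0, 0.261, 0.965, -0.0]
wrist_force: [-0.8, 1.3, 0.6]
grip_width: 0.735
grasp_force: 39.6
t 9.25 tcp [ 0.4439 -0.3208  0.1399] yaw_y 59.68 tilt [ 7.e-04 -5.e-04 -1.e+00] F [-0.77  1.3   0.56] w 0.735
units tool [-0.0665  0.0007  0.0124] total; mm [-26.6   0.3   4.9]
```

```bash
python3 -m pendant '{"gripper":[0.6,0.6,0.6,0.6,0.6,0.6,0.6,0.6],"travel":[[0,0,0.008],[-0.01,0,0.004],[-0.01,0,0.003],[-0.01,0,0.003],[-0.01,0,0.003],[-0.01,0,0.002],[-0.016,0,0.002],[0,0,0]],"twist":[0,0,0,0,0,0,0,0]}'
python3 held.py C;python3 -c "
from h import *
go([.467,-.334,.135])"
```

```text
time: 10.05
tool_pos: [0.4664, -0.3342, 0.1294]
tool_rot: [-0.001, 0.262, 0.965, 0.0]
wrist_force: [-5.1, 3.1, 6.7]
grip_width: 0.732
grasp_force: 40.2
n [443, 417]
rim [ 0.4803 -0.3417  0.0883] axis [-0.2547  0.1398  0.9569] lean deg 16.89069803907186 med 0.0013321291211927672 tcp [ 0.4664 -0.3342  0.1294] rim-tcp [ 0.014  -0.0075 -0.0411]
F [-5.1026  3.1247  6.7041] grip 40.16255334019661 0.7315190053834043 t 10.05
t 10.15 tcp [ 0.4663 -0.3342  0.1297] yaw_y 59.67 tilt [-1.3e-03  2.0e-04 -1.0e+00] F [-4.62  1.69  6.4 ] w 0.729
units tool [-0.0012  0.0013 -0.0133] total; mm [-0.5  0.5 -5.3]
```

View pics/sideC.png

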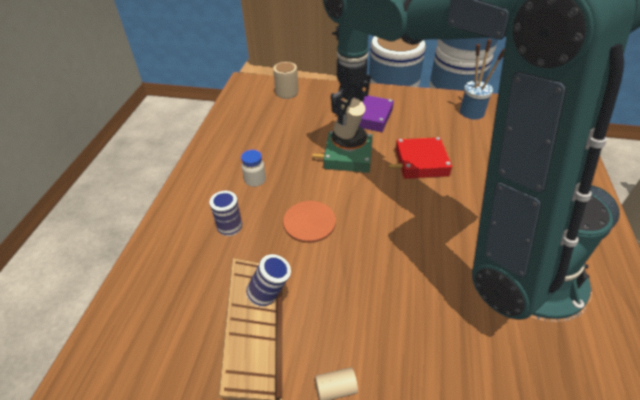

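The side view shows the pot at (350,122) on the pad and still leaning; the fit gives 17°. The force is low, so I'll press a bit more to roll it upright.

```bash
python3 -m pendant '{"gripper":[0.6,0.6,0.6,0.6,0.6],"travel":[[-0.005,0,0.005],[-0.005,0,0.005],[0,0,0.004],[0,0,0.004],[0,0,0]],"twist":[0,0,0,0,0]}' 20
python3 held.py D
```

```text
time: 10.65
tool_pos: [0.4698, -0.3363, 0.1233]
tool_rot: [-0.0, 0.262, 0.965, -0.0]
wrist_force: [-4.1, 3.2, 9.4]
grip_width: 0.732
grasp_force: 40.5
n [425, 485]
rim [ 0.4806 -0.3428  0.0814] axis [-0.2074  0.1212  0.9707] lean deg 13.901433442446457 med 0.0013053104952381357 tcp [ 0.4698 -0.3363  0.1233] rim-tcp [ 0.0108 -0.0065 -0.0419]
F [-4.1454  3.1863  9.3904] grip 40.544975996017456 0.7318247135056504 t 10.65
```

```bash
python3 -m pendant '{"gripper":[0.6,0.6,0.6,0.6],"travel":[[0,0,0.004],[0,0,0.003],[0,0,0.003],[0,0,0]],"twist":[0,0,0,0]}' 20
python3 held.py E
```

```text
time: 11.15
tool_pos: [0.471, -0.3371, 0.1211]
tool_rot: [0.002, 0.262, 0.965, -0.001]
wrist_force: [-4.1, 1.3, 12.3]
grip_width: 0.728
grasp_force: 40.9
n [423, 496]
rim [ 0.4814 -0.343   0.0792] axis [-0.2084  0.1183  0.9709] lean deg 13.86297459176761 med 0.00137050821515515 tcp [ 0.471  -0.3371  0.1211] rim-tcp [ 0.0103 -0.0059 -0.042 ]
F [-4.1045  1.2994 12.3275] grip 40.878764390945435 0.7276211105831571 t 11.15
```

```bash
python3 -m pendant '{"gripper":[0.6,0.6,0.6,0.6,0.725,0.725,0.725],"travel":[[0,0,-0.01],[0,0,-0.01],[0,0,-0.012],[0,0,0],[0,0,0],[0,0,0],[0,0,0]],"twist":[0,0,0,0,0,0,0]}' 20
python3 held.py F
```

```text
time: 11.95
tool_pos: [0.4704, -0.3366, 0.1311]
tool_rot: [0.001, 0.262, 0.965, -0.0]
wrist_force: [-2.2, -0.0, 4.7]
grip_width: 0.73
grasp_force: 40.3
n [419, 505]
rim [ 0.4805 -0.3427  0.0891] axis [-0.1966  0.1191  0.9732] lean deg 13.292566022644861 med 0.0012781790018240452 tcp [ 0.4704 -0.3366  0.1311] rim-tcp [ 0.0101 -0.0061 -0.042 ]
F [-2.184  -0.0137  4.6716] grip 40.34667357802391 0.7304494391358914 t 11.95
```

```bash
python3 -m pendant '{"gripper":[0.725,0.725,0.735,0.735,0.74,0.74,0.745,0.745],"travel":[[0,0,-0.007],[0,0,-0.007],[0,0,0],[0,0,0],[0,0,0],[0,0,0],[0,0,0],[0,0,0]],"twist":[0,0,0,0,0,0,0,0]}' 20
python3 held.py G
```

```text
time: 12.85
tool_pos: [0.4699, -0.3353, 0.1357]
tool_rot: [-0.001, 0.261, 0.965, 0.001]
wrist_force: [-0.4, 0.0, 0.2]
grip_width: 0.742
grasp_force: 0.0
n [520, 445]
rim [ 0.4816 -0.3432  0.0899] axis [0.0138 0.0156 0.9998] lean deg 1.1940122701990434 med 0.0011930795168674166 tcp [ 0.4699 -0.3353  0.1357] rim-tcp [ 0.0117 -0.0079 -0.0458]
F [-0.4245  0.0446  0.1599] grip 0.0 0.7415568758618061 t 12.85
```

The pot is now upright on the pad, 17 mm off centre. I'll regrip on its axis, lift slightly, then recentre.

```bash
python3 -m pendant '{"gripper":[1,1,1,1,1],"travel":[[0,0,0],[0,0,0],[0,0,0],[0,0,0],[0,0,0]],"twist":[0,0,0,0,0]}' 35
python3 held.py H;python3 -c "
from h import *
go([.4816,-.3432,.134])"
```

```text
time: 13.45
tool_pos: [0.47, -0.336, 0.1365]
tool_rot: [0.0, 0.261, 0.965, 0.0]
wrist_force: [-0.1, 1.0, -1.3]
grip_width: 0.998
grasp_force: 0.0
n [537, 500]
rim [ 0.4816 -0.3429  0.0903] axis [ 0.0051 -0.0005  1.    ] lean deg 0.29076874826450266 med 0.001315261215430106 tcp [ 0.47   -0.336   0.1365] rim-tcp [ 0.0117 -0.007  -0.0462]
F [-0.0667  0.9501 -1.2815] grip 0.0 0.9975609562899196 t 13.45
t 13.55 tcp [ 0.47   -0.336   0.1365] yaw_y 59.68 tilt [ 1.e-04  0.e+00 -1.e+00] F [ 0.72  0.24 -0.58] w 0.998
units tool [-0.0341 -0.0008  0.0063] total; mm [-13.6  -0.3   2.5]
```

```bash
python3 -m pendant '{"gripper":[1,1,1,0.6,0.6,0.6,0.6,0.6,0.6,0.6,0.6],"travel":[[-0.017,0,0.003],[-0.017,0,0.003],[0,0,0],[0,0,0],[0,0,0],[0,0,0],[0,0,0],[0,0,0],[0,0,0],[0,0,-0.008],[0,0,0]],"twist":[0,0,0,0,0,0,0,0,0,0,0]}' 35
python3 held.py I;python3 -c "
from h import *
go([.467,-.334,.134])"
```

```text
time: 14.65
tool_pos: [0.4815, -0.3426, 0.137]
tool_rot: [-0.0, 0.261, 0.965, 0.0]
wrist_force: [0.2, -0.0, -3.2]
grip_width: 0.734
grasp_force: 38.8
n [413, 577]
rim [ 0.4817 -0.3423  0.0928] axis [-0.0032 -0.008   1.    ] lean deg 0.49195216900840294 med 0.0011972415852520395 tcp [ 0.4815 -0.3426  0.137 ] rim-tcp [ 0.0001  0.0003 -0.0442]
F [ 0.1952 -0.031  -3.1626] grip 38.750886395573616 0.7335557522040203 t 14.65
t 14.75 tcp [ 0.4815 -0.3426  0.1367] yaw_y 59.68 tilt [-8.e-04  1.e-03 -1.e+00] F [ 0.45 -0.18 -3.32] w 0.729
units tool [0.0421 0.0003 0.0068] total; mm [16.8  0.1  2.7]
```

```bash
python3 -m pendant '{"gripper":[0.6,0.6,0.6,0.6,0.6,0.6,0.6,0.6,0.6,0.6,0.6],"travel":[[0,0,-0.004],[0.021,0,0],[0.021,0,0],[0,0,0],[0,0,0.01],[0,0,0.01],[0,0,0.01],[0,0,0.008],[0,0,0.008],[0,0,0.006],[0,0,0]],"twist":[0,0,0,0,0,0,0,0,0,0,0]}'
python3 held.py J;python3 -c "
from h import *
go([.467,-.334,.116])"
```

```text
time: 15.85
tool_pos: [0.4675, -0.3347, 0.1197]
tool_rot: [0.001, 0.261, 0.965, -0.0]
wrist_force: [-3.2, 2.7, 8.2]
grip_width: 0.729
grasp_force: 39.6
n [395, 555]
rim [ 0.4673 -0.3347  0.076 ] axis [ 0.0045 -0.0024  1.    ] lean deg 0.29397437356540734 med 0.001192421596352725 tcp [ 0.4675 -0.3347  0.1197] rim-tcp [-0.0002 -0.     -0.0437]
F [-3.219   2.726   8.2077] grip 39.5771673694253 0.7294557403320722 t 15.85
t 15.95 tcp [ 0.4676 -0.3347  0.1201] yaw_y 59.68 tilt [ 0.0013 -0.0012 -1.    ] F [-3.65  2.02  8.53] w 0.731
units tool [0.0021 0.0008 0.0103] total; mm [0.9 0.3 4.1]
```

```bash
python3 -m pendant '{"gripper":[0.6,0.6,0.6,0.6],"travel":[[0,0,0.004],[0,0,0.004],[0,0,0],[0,0,0]],"twist":[0,0,0,0]}'
python3 -m pendant '{"gripper":[0.6,0.6,0.6],"travel":[[0,0,0.004],[0,0,0],[0,0,0]],"twist":[0,0,0]}'
python3 -m pendant '{"gripper":[0.6,0.6,0.6],"travel":[[0,0,0.003],[0,0,0],[0,0,0]],"twist":[0,0,0]}'
```

```text
time: 16.35
tool_pos: [0.4676, -0.3347, 0.1174]
tool_rot: [0.001, 0.261, 0.965, -0.0]
wrist_force: [-2.6, 2.3, 9.8]
grip_width: 0.729
grasp_force: 39.7
time: 16.65
tool_pos: [0.4676, -0.3347, 0.1162]
tool_rot: [0.001, 0.261, 0.965, -0.001]
wrist_force: [-3.2, 2.8, 10.9]
grip_width: 0.729
grasp_force: 39.8
time: 16.95
tool_pos: [0.4677, -0.3348, 0.1162]
tool_rot: [0.001, 0.261, 0.965, -0.001]
wrist_force: [-5.0, 4.9, 14.4]
grip_width: 0.727
grasp_force: 40.1
```

The TCP has stopped at 0.1162 while the force steps up, so the pad is on its stop. I'll add a touch more, then hold about 2.3 s.

```bash
python3 -m pendant '{"gripper":[0.6,0.6,0.6,0.6,0.6,0.6,0.6,0.6,0.6,0.6,0.6,0.6],"travel":[[0,0,0.001],[0,0,0],[0,0,0],[0,0,0],[0,0,0],[0,0,0],[0,0,0],[0,0,0],[0,0,0],[0,0,0],[0,0,0],[0,0,0]],"twist":[0,0,0,0,0,0,0,0,0,0,0,0]}'
python3 held.py K
python3 -m pendant '{"gripper":[0.6,0.6,0.6,0.6,0.6,0.6,0.6,0.6,0.6,0.6],"travel":[[0,0,0],[0,0,0],[0,0,0],[0,0,0],[0,0,0],[0,0,0],[0,0,0],[0,0,0],[0,0,0],[0,0,0]],"twist":[0,0,0,0,0,0,0,0,0,0]}'
```

```text
time: 18.15
tool_pos: [0.4677, -0.3348, 0.1162]
tool_rot: [0.001, 0.261, 0.965, -0.001]
wrist_force: [-6.2, 4.7, 17.2]
grip_width: 0.731
grasp_force: 40.2
n [391, 554]
rim [ 0.4671 -0.3349  0.0724] axis [0.0095 0.0029 1.    ] lean deg 0.5669060149142654 med 0.001175576922152248 tcp [ 0.4677 -0.3348  0.1162] rim-tcp [-0.0005 -0.0002 -0.0438]
F [-6.217   4.6592 17.1644] grip 40.165227614343166 0.7307729284125286 t 18.15
time: 19.25
tool_pos: [0.4677, -0.3348, 0.1162]
tool_rot: [0.001, 0.261, 0.965, -0.001]
wrist_force: [-5.5, 3.7, 16.4]
grip_width: 0.729
grasp_force: 40.2
```

```bash
python3 -m pendant '{"gripper":[0.6,0.6,0.6,0.6,0.6,0.6,0.6,0.6,0.6],"travel":[[0,0,-0.005],[0,0,-0.01],[0,0,-0.02],[0,0,-0.03],[0,0,-0.04],[0,0,-0.04],[0,0,-0.04],[0,0,-0.02],[0,0,0]],"twist":[0,0,0,0,0,0,0,0,0]}'
python3 held.py L;python3 -c "
from h import *
go([.5295,-.0685,.064])"
```

```text
time: 20.15
tool_pos: [0.4677, -0.3348, 0.1945]
tool_rot: [0.001, 0.261, 0.965, -0.0]
wrist_force: [0.7, 0.1, -3.2]
grip_width: 0.732
grasp_force: 38.9
n [458, 622]
rim [ 0.4675 -0.3344  0.15  ] axis [ 0.0016 -0.0032  1.    ] lean deg 0.2063215091224251 med 0.0012314372269567383 tcp [ 0.4677 -0.3348  0.1945] rim-tcp [-0.0001  0.0004 -0.0445]
F [ 0.7235  0.1221 -3.2044] grip 38.85471314191818 0.7316991227306383 t 20.15
t 20.25 tcp [ 0.4669 -0.3342  0.1925] yaw_y 59.69 tilt [-0.0013  0.0012 -1.    ] F [ 0.25  0.74 -3.19] w 0.732
units tool [0.1997 0.6522 0.3219] total; mm [ 79.9 260.9 128.8]
```

```bash
python3 -m pendant '{"gripper":[0.6,0.6,0.6,0.6,0.6,0.6,0.6,0.6,0.6,0.6],"travel":[[0.014,0.045,0],[0.024,0.08,0],[0.025,0.08,0],[0.025,0.08,0],[0.025,0.08,0],[0.025,0.08,0],[0.025,0.08,0],[0.024,0.08,0],[0.013,0.047,0],[0,0,0]],"twist":[0,0,0,0,0,0,0,0,0,0]}'
python3 -m pendant '{"gripper":[0.6,0.6,0.6,0.6,0.6,0.6,0.6,0.6,0.6],"travel":[[0,0,0.03],[0,0,0.05],[0,0,0.06],[0,0,0.06],[0,0,0.05],[0,0,0.04],[0,0,0.02],[0,0,0],[0,0,0]],"twist":[0,0,0,0,0,0,0,0,0]}'
python3 held.py M;python3 -c "
from h import *
go([.5295,-.0685,.056])"
```

```text
time: 21.25
tool_pos: [0.5294, -0.0652, 0.1925]
tool_rot: [-0.001, 0.259, 0.966, 0.001]
wrist_force: [-0.2, -0.6, -2.6]
grip_width: 0.729
grasp_force: 39.2
time: 22.15
tool_pos: [0.5299, -0.0694, 0.0699]
tool_rot: [0.0, 0.262, 0.965, -0.0]
wrist_force: [0.4, -0.8, -2.3]
grip_width: 0.731
grasp_force: 39.2
n [406, 729]
rim [ 0.5297 -0.0691  0.0265] axis [ 0.0092 -0.0036  1.    ] lean deg 0.5679550946372367 med 0.0009531283537609313 tcp [ 0.5299 -0.0694  0.0699] rim-tcp [-0.0003  0.0002 -0.0435]
F [ 0.3989 -0.8192 -2.3088] grip 39.195523113012314 0.7311807759176949 t 22.15
t 22.25 tcp [ 0.5306 -0.0693  0.0709] yaw_y 59.66 tilt [ 2.4e-03 -5.0e-04 -1.0e+00] F [-0.42  0.56 -2.19] w 0.727
units tool [0.0035 0.0003 0.0373] total; mm [ 1.4  0.1 14.9]
```

Rim is about 14 mm above the bat and centred. I'll lower it gently.

```bash
python3 -m pendant '{"gripper":[0.6,0.6,0.6,0.6,0.6,0.6],"travel":[[0,0,0.008],[0,0,0.008],[0,0,0.006],[0,0,0.006],[0,0,0],[0,0,0]],"twist":[0,0,0,0,0,0]}'
python3 -m pendant '{"gripper":[0.6,0.6,0.6,0.6],"travel":[[0,0,0.003],[0,0,0.002],[0,0,0],[0,0,0]],"twist":[0,0,0,0]}'
```

```text
time: 22.85
tool_pos: [0.5297, -0.0688, 0.0584]
tool_rot: [-0.0, 0.261, 0.965, 0.0]
wrist_force: [0.3, -0.3, -2.0]
grip_width: 0.727
grasp_force: 39.2
time: 23.25
tool_pos: [0.5298, -0.0689, 0.0565]
tool_rot: [-0.0, 0.261, 0.965, 0.0]
wrist_force: [0.4, 0.0, -2.1]
grip_width: 0.729
grasp_force: 39.2
```

```bash
python3 -m pendant '{"gripper":[0.6,0.6,0.6],"travel":[[0,0,0.002],[0,0,0],[0,0,0]],"twist":[0,0,0]}'
python3 -m pendant '{"gripper":[0.6,0.6,0.6],"travel":[[0,0,0.002],[0,0,0],[0,0,0]],"twist":[0,0,0]}'
```

```text
time: 23.55
tool_pos: [0.53, -0.069, 0.0562]
tool_rot: [0.0, 0.261, 0.965, 0.0]
wrist_force: [-0.8, -0.1, 0.8]
grip_width: 0.732
grasp_force: 39.3
time: 23.85
tool_pos: [0.5301, -0.0689, 0.0562]
tool_rot: [0.0, 0.261, 0.965, 0.0]
wrist_force: [-3.3, 0.7, 5.3]
grip_width: 0.731
grasp_force: 39.8
```

```bash
python3 -m pendant '{"gripper":[0.6,0.6,0.75,0.8,1,1,1,1],"travel":[[0,0,-0.002],[0,0,0],[0,0,0],[0,0,0],[0,0,0],[0,0,0],[0,0,0],[0,0,0]],"twist":[0,0,0,0,0,0,0,0]}'
python3 -m pendant '{"gripper":[1,1,1,1,1,1,1,1,1,1],"travel":[[0,0,-0.02],[0,0,-0.04],[0,0,-0.06],[0,0,-0.06],[0,0,-0.08],[0,0,-0.08],[0,0,-0.06],[-0.1,0,0],[-0.1,0,0],[0,0,0]],"twist":[0,0,0,0,0,0,0,0,0,0]}'
python3 - <<'E'
exec(open("fit.py").read().split("for lab")[0])
from cell import env,snapshot
d=snapshot("side");cv2.imwrite("pics/sideZ.png",d["pixels"][:,:,::-1])
ps=[]
for n in("scene","side"):
    w=cloud(snapshot(n));ps.append(w[near(w,(.53,-.069),.06,.02,.12)])
p=np.concatenate(ps);f=least_squares(lambda q:sd(p,q),[.53,-.069,.012,0,0],loss="soft_l1",f_scale=.002);print(f.x,np.median(abs(f.fun)))
s=env.state();print(s["time"],s["tool_pos"],s["wrist_force"])
E
```

```text
time: 24.65
tool_pos: [0.5298, -0.0689, 0.0556]
tool_rot: [-0.0, 0.262, 0.965, 0.0]
wrist_force: [-0.3, 0.2, 0.0]
grip_width: 1.0
grasp_force: 0.0
time: 25.65
tool_pos: [0.6013, -0.1116, 0.2139]
tool_rot: [-0.0, 0.262, 0.965, -0.0]
wrist_force: [-0.2, -0.1, -1.6]
grip_width: 0.999
grasp_force: 0.0
[ 0.5303 -0.0685  0.0125  0.0028 -0.006 ] 0.0009146073299179415
25.8 [ 0.5985 -0.1091  0.2156] [-0.6502 -0.7021 -0.5776]
```

View pics/sideZ.png

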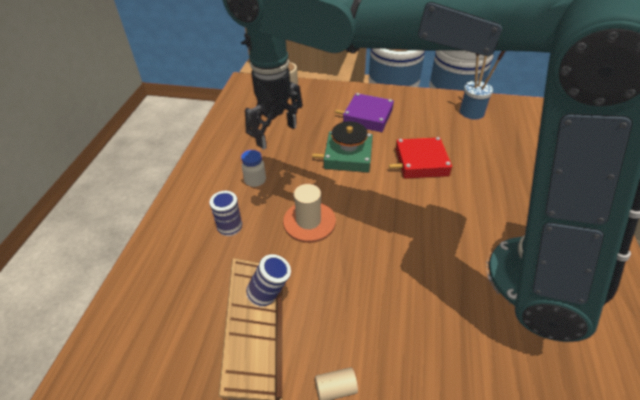

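The side view shows the pot upright on the bat at (308,207), and the gripper clear at (275,115). The jar (254,170), spare pot (226,212) and blue pot (270,280) haven't moved.

```bash
python3 -c "
from cell import job;print(job.job_done())"
```

```text
the job is handed in; nothing more can be done
None
```

The plain pot was pressed fully down on the air pad for about 2.5 s at roughly 20 N, after first being stood upright on the pad. It now stands mouth down in the centre of the kiln bat, released, with the other pots and the jar where they were, and the job is handed in at about 26 s.

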